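# Clamp a brittle stone slab softly and lock the jaw

### The job

Slide the vise's loose jaw along so that its cork pad pushes the brittle stone slab flush against the fixed jaw, and go on gently until the sprung pad has given about half of its 20 mm (never squeeze it all the way in, and never press on the stone with the gripper or the mallet). Then take the mallet and with it, not with the gripper, knock the locking pin on top of the sliding jaw fully down. Finally stand the mallet on its striking face on the bare bench, leaving the slab clamped as it was and everything else on the bench alone.

Things in the scene. Friction and masses are not known exactly. Their poses are not given: they have to be found in the camera images.
- vise: Dark iron vise bolted to the bench. Origin under the bed's centre; y points along the slide towards the fixed jaw (within about 20 degrees of world y), x across, z up. Bed 120 mm wide (x), 330 mm long (y), top 20 mm above the bench. Two bolted feet, 18 mm high, stick out 27 mm either side of the bed.
- fixed_face (a point): Centre of the inner face of the vise's fixed jaw, 38 mm above the bench; axes as the vise's. It lies 125 mm along +y from the vise's origin. The face is 120 mm wide; the fixed jaw is 40 mm thick (y) behind it and its top is 72 mm above the bench.
- jaw_back (a point): Centre of the flat vertical back face of the sliding jaw (the face turned away from the stone; push here), 47 mm above the bench; same axes as fixed_face. The jaw is an iron block 110 mm wide (x), 45 mm thick (y), from the bed to 75 mm above the bench.
- jaw (a joint): Travel of the sliding jaw along the bed towards the fixed jaw, m, 0 (far end) to 0.150. It resists with about 8 N of friction and stays where it is left, also against the pad's spring.
- pad_face (a point): Centre of the cork front face of the sprung pad, which is carried on two rods in front of the sliding jaw; same axes. The pad is a plate 110 mm wide, 12 mm thick, 40 mm high, standing just over the bed. Free, a 20 mm gap is seen from above between it and the jaw, and its face is 77 mm ahead of jaw_back.
- pad (a joint): How far the sprung pad is pushed back towards the jaw, m: 0 free, 0.020 fully in (gap closed). Spring 0.4 N per mm, so half in is 4 N. Sliding the slab along the bed pushes it in by some 2 to 5 mm already.
- stone_center (a point): Centre of the brittle slab of grey-green stone, 100 mm (x) by 64 mm (y) by 16 mm thick, about 0.25 kg, lying flat on the bed between pad and fixed jaw, perhaps a little askew. Its y axis points to the fixed jaw; flush, its centre is 32 mm before fixed_face.
- pin_top (a point): Centre of the top of the locking pin, an upright steel pin with a flat round head 26 mm across and 5 mm thick, in the middle of the sliding jaw's top; it stands 23 mm above the jaw top, 98 mm above the bench, and moves with the jaw.
- pin (a joint): How far the locking pin is driven down, m: 0 up, 0.018 fully down (top of its head then 5 mm above the jaw). It is sprung and stiff: it takes about 5 to 7 N, and stays down where it is left.
- mallet_grip (a point): Point on the mallet's handle axis, 25 mm from the head, 45 mm above the bench. The wooden mallet (0.35 kg, head-heavy) stands on its striking face, handle level, left or right of the vise. x points along the handle to the head, z up. Handle 24 mm wide (y), 28 high, ends 117 mm behind this point.
- mallet_face (a point): Centre of the mallet's striking face, the flat underside of its head: 55 mm along +x from mallet_grip and 45 mm below it; same axes. The head is a block 60 mm (x) by 55 mm (y) by 90 mm high above this face.
- block: Wooden offcut 90 x 70 x 45 mm, a bystander; origin under its centre.
- glue: White plastic bottle 40 mm wide, 110 mm high, a bystander; origin under its centre.
- jar: Lidded glass jar 70 mm wide, 85 mm high, a bystander; origin under its centre.
- rock_a: Rough tan stone about 80 x 60 x 45 mm, a bystander; origin under its centre.
- rock_b: Rough brown stone about 70 x 55 x 40 mm, a bystander; origin under its centre.
- brush: Hand brush lying on the bench, a bystander; origin under it.

How it is judged:
On the way, in this order (a step that is already met when the one before it is completed fails the run):
1. the slab is flush against the fixed jaw and the pad pressed in about half (6 to 15.5 mm), the pin still up (value of joint pad between 0.006 and 0.0155 m and y of stone_center in the frame of fixed_face above -0.035 m and angle between the y axis of stone_center and the y axis of fixed_face, either way round below 0.06 rad and value of joint pin below 0.005 m), for 0.3 s.
2. the pin is fully down under the mallet (value of joint pin above 0.014 m and contact force between mallet and pin above 0.5 N), for 0.02 s.
At the end, for the whole second after the job is handed in: The slab lies within 3 mm of the fixed jaw and square to it (0.06 rad), the pad is pressed in by 6 to 15.5 mm, the pin is down by at least 14 mm of 18, and the mallet stands released and at rest on its striking face on the bench (within 0.12 rad of upright) (value of joint pad between 0.006 and 0.0155 m and y of stone_center in the frame of fixed_face above -0.035 m and angle between the y axis of stone_center and the y axis of fixed_face, either way round below 0.06 rad and value of joint pin above 0.014 m and angle between mallet_grip's own z axis and vertical below 0.12 rad and height (world z) of mallet_grip between 0.04 and 0.05 m and linear speed of mallet below 0.02 m/s and linear speed of stone below 0.01 m/s); the robot touches nothing.
It fails at once if the pad is squeezed almost fully in (over 18 mm) or presses the stone with over 12 N (value of joint pad above 0.018 m or contact force between pad and stone above 12 N).
It fails at once if gripper, arm or mallet presses on the stone (over 3 N) (contact force between any of the fingers, the arm, mallet and stone above 3 N).
It fails at once if gripper or arm pushes the pin (over 2 N) (contact force between any of the fingers, the arm and pin above 2 N).
It fails at once if the pin is driven before the slab is clamped (value of joint pin above 0.008 m and value of joint pad below 0.005 m).
It fails at once if a bystander is moved by over 30 mm (distance of any of block, glue, jar, rock_a, rock_b, brush from where it was at the start of the episode above 0.03 m).
It also fails if it takes over 69 s, if anything falls off the work surface, if the arm or the gripper's body presses on something with over 40 N, if the wrist force passes 120 N, or if a joint passes its speed limit or range.

### The arm

A 6-joint arm with a two-finger parallel gripper is mounted at the origin on the work surface. World frame = base frame: x ahead of the robot, y to its left, z up, the work surface at z = 0. Lengths are in m, angles in rad, forces in N, time in s.
With the tool pointing down it reaches from about 0.275 to 0.825 m from the base axis. Payload 4.9 kg.
Tool frame: the origin (TCP) lies midway between the tips of the shut fingers; the grasp point (between the pads) lies 19 mm behind it; z points along the fingers, y is the line along which they close (so a half turn about z gives the same grasp; the last joint's range is limited). The gripper opens to 85 mm and grips with 20 to 120 N. Pads are 22 mm wide; open, the fingers measure 114 mm over their backs; the gripper's body (76 mm by 85 mm) begins 54 mm behind the grasp point. The pads swing forward as they close: fully open they stand 13 mm farther back than shut.
Start: joints at [-1.33, 0.326, -0.193, 1.052, 0, 1.437], TCP at [0.201, -0.512, 0.231] pointing down, gripper open.
Joint ranges: [-2.65, 2.65], [-0.97, 1.79], [-1.3, 1.35], [-1.93, 2.1], [-1.47, 1.37], [-3.14, 3.14]. Speed limits (rad/s): [2.57, 2.57, 3.14, 3.14, 3.14, 3.14].

### API

Orientations are given as a 3x3 rotation matrix whose columns are the frame's x, y, z axes.
In Python, from plant import get_obs, capture, finish_job gives the robot as it stands.
- The arm moves only by the tool send_rows, never from a script. Its argument "deltas" is a list of rows, each a list of 3 entries, a list of its own where there are three numbers: the shift along the world's x, y, z in m, then the turn, a rotation vector about the world's x, y, z in rad, then the opening, from 0 (shut) to 1 (fully open). In form: [[[x, y, z], [ax, ay, az], claw], ...]. A call has 1 to 8 rows; each row shifts and turns the commanded pose from where the row before left it; what a row does not reach is not made up. A row lasts 1/12 s, in which the tool goes at most 41.7 mm and 7.16 degrees, less where a joint would pass 70% of its speed; a pose out of reach is approached as far as the arm can. A call with a gripper value outside its range is refused whole. The fingers move at their own pace and stop on an object; "squeeze" is the grip in N (left out, the last holds). Time passes only in rows, so rows that do not move let the fingers close. It gives the time, the measured TCP pose, the force, the opening and the grip force at its end, in the units of the state.
- get_obs(): the state, without advancing time (a new reading comes with each control period).
- capture(name): name is "scene" or "side" or "wrist"; returns a dict with "img" (400x640x3 uint8, red, green, blue), "z_map" (400x640 float32, m along the optical axis (not along the pixel's ray), 0 where there is no reading), "mtx" (3x3 intrinsics, pixels), "extrinsics" (4x4, takes a point from world to camera coordinates); the wrist camera has in their place "T_tool_cam" (4x4, takes a point from camera to tool coordinates, whose origin is the TCP and whose axes are the flange's). Camera axes: x right, y up, looking along -z (the intrinsics and any distortion apply to the point x, -y, -z); pixel columns grow to the right and rows downward; lengths in m; the calibration is good to about 2 mm. A picture is of the moment at which its call begins: read the wrist's pose just before it.
- finish_job(): hands the job in; it is judged then, once.
The state is a dict: "clock": time; "q": joint angles; "dq": joint speeds; "effort": joint torques, N m; "tool_pos": TCP position; "tcp_rot": TCP orientation; "contact_force": force on the tool from outside, world axes, zero at the start; "moment": the same for the moment, N m; "width": opening from 0.0 (shut) to 1.0 (fully open); "finger_force": force on a finger pad.
Only numpy, scipy, OpenCV 4.12 (cv2) and the standard library are available. Lean on these libraries where they do the work, as an engineer would, in place of code of your own. Each camera call takes 0.05 s, during which the arm holds its last target. There are 200 camera calls.

## Working session

There is one attempt and no reset: what is moved stays moved. The work goes in short steps, Python scripts to look and compute and a tool call to move; the robot and the scene stay as the last step left them, time stands still between calls to the robot, and variables do not carry over. Pictures are saved under pics/ and viewed, at most 10 in all, crops included, and the job is handed in when it is done.

Besides the shell and the picture viewer there is one more tool, called after "Call:" by a JSON object that holds its "method" and its "body", one argument or row to a line. send_rows: Moves the arm, as the interface text tells. Its arguments: {"type":"object","properties":{"deltas":{"type":"array","items":{"type":"array"}},"squeeze":{"type":"number"}},"required":["deltas"]}

```bash
mkdir -p pics; ls; cat > h.py <<'E'
import numpy as np, cv2
from plant import get_obs, capture, finish_job
def shot(n,f):
    o=get_obs(); c=capture(n); cv2.imwrite('pics/%s.png'%f,c['img'][:,:,::-1])
    if n=='wrist':
        T=np.eye(4);T[:3,:3]=o['tcp_rot'];T[:3,3]=o['tool_pos'];W=T@c['T_tool_cam']
    else: W=np.linalg.inv(c['extrinsics'])
    np.savez('pics/%s.npz'%f,z=c['z_map'],K=c['mtx'],W=W,img=c['img']); return c
def cloud(f):
    d=np.load('pics/%s.npz'%f);z=d['z'];K=d['K'];W=d['W'];v,u=np.mgrid[:400,:640]
    P=np.stack([(u-K[0,2])/K[0,0]*z,-(v-K[1,2])/K[1,1]*z,-z],-1)
    P=P@W[:3,:3].T+W[:3,3]; P[z==0]=np.nan; return P
E
python3 - <<'E'
from h import *
for n in('scene','side'):
    c=shot(n,n+'0'); print({k:v for k,v in c.items() if k not in('img','z_map')})
print(get_obs())
a=cv2.imread('pics/scene0.png');b=cv2.imread('pics/side0.png')
E
```

```text
pics
{'mtx': array([[396.65560708,   0.        , 315.88491192],
       [  0.        , 396.65560708, 200.77996868],
       [  0.        ,   0.        ,   1.        ]]), 'extrinsics': array([[-0.46330543,  0.88617634, -0.0062909 ,  0.25242071],
       [-0.68568443, -0.35397028,  0.63603608,  0.34892033],
       [ 0.56141333,  0.29899254,  0.77163368, -1.27741067],
       [ 0.        ,  0.        ,  0.        ,  1.        ]])}
{'mtx': array([[513.97733737,   0.        , 317.38724494],
       [  0.        , 513.97733737, 197.33290508],
       [  0.        ,   0.        ,   1.        ]]), 'extrinsics': array([[-0.99818143, -0.05984902, -0.00720641,  0.56806013],
       [ 0.03586887, -0.68576335,  0.7269402 , -0.07416332],
       [-0.04844855,  0.72535972,  0.68666296, -1.20932417],
       [ 0.        ,  0.        ,  0.        ,  1.        ]])}
{'clock': 0.1, 'q': array([-1.33017846e+00,  3.26864233e-01, -1.93503376e-01,  1.05200078e+00,
       -1.51257210e-05,  1.43660338e+00]), 'dq': array([-0.00026344, -0.00171819,  0.00214262,  0.00165308, -0.00028948,
       -0.00020083]), 'effort': array([-1.48158801e-05, -4.44239616e+01,  2.63037050e+01,  7.80562201e-03,
       -1.66364448e-04, -1.34157671e-05]), 'tool_pos': array([ 0.20123505, -0.51129183,  0.23057575]), 'tcp_rot': array([[ 9.30576932e-01,  3.66096193e-01, -3.89317534e-04],
       [ 3.66096348e-01, -9.30575705e-01,  1.52317148e-03],
       [ 1.95337844e-04, -1.55995597e-03, -9.99998764e-01]]), 'contact_force': array([-0.19078441, -0.09659922, -0.76366446]), 'moment': array([-0.02624839,  0.00776151, -0.01179548]), 'finger_force': 0.0, 'width': 1.0014562415939778}
```

View pics/scene0.png

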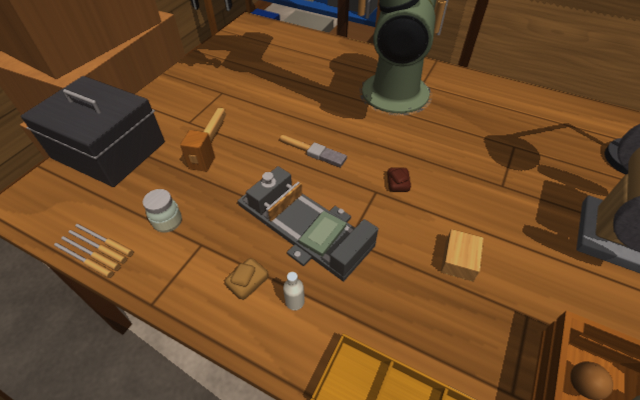

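View pics/side0.png

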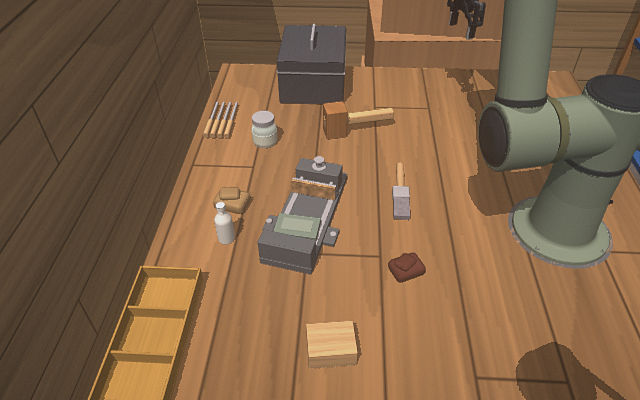

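Scene view: sliding jaw with pin at (268,182), pad at (285,199), stone at (322,231) and fixed jaw at (355,248). The mallet head is at (197,150) with its handle running to (220,115), the jar is at (162,210) and the glue at (293,290). Side view: pin at (319,161), fixed jaw at (290,250), mallet head at (336,120) with its handle to (392,115).

```bash
python3 - <<'E'
from h import *
np.set_printoptions(precision=4,suppress=True)
for f,pts in (('side0',dict(pin=(319,160),jawtop=(332,167),fixtop=(290,252),stone=(298,225),head=(334,106),handle=(375,116),hend=(390,113),jar=(263,117),tb=(313,65),brush=(400,205))),('scene0',dict(pin=(268,177),fixtop=(355,245),stone=(322,231),head=(197,142),handle=(215,122),bench=(120,220)))):
    P=cloud(f)
    for k,(u,v) in pts.items(): print(f,k,P[v,u])
P=cloud('side0');Q=cloud('scene0')
for nm,C in (('side',P),('scene',Q)):
    A=C.reshape(-1,3)
    def rect(lo,hi,box,n):
        m=(A[:,2]>lo)&(A[:,2]<hi)&(A[:,0]>box[0])&(A[:,0]<box[1])&(A[:,1]>box[2])&(A[:,1]<box[3])
        if m.sum()>5:
            r=cv2.minAreaRect((A[m,:2]*1000).astype(np.float32)); print(nm,n,m.sum(),r,A[m].mean(0))
    pin=P[160,319]
    fx=P[252,290]
    rect(.068,.078,(fx[0]-.1,fx[0]+.1,fx[1]-.06,fx[1]+.06),'fixjaw')
    rect(.071,.079,(pin[0]-.08,pin[0]+.08,pin[1]-.06,pin[1]+.06),'slidejaw')
    rect(.094,.103,(pin[0]-.05,pin[0]+.05,pin[1]-.05,pin[1]+.05),'pinhead')
    st=P[225,298]
    rect(.033,.039,(st[0]-.08,st[0]+.08,st[1]-.06,st[1]+.06),'stone')
    h=P[106,334]
    rect(.085,.096,(h[0]-.1,h[0]+.1,h[1]-.07,h[1]+.07),'mhead')
    rect(.054,.064,(h[0]-.25,h[0]-.03,h[1]-.1,h[1]+.1),'handle')
E
```

```text
side0 pin [ 0.5709 -0.1066  0.0979]
side0 jawtop [ 0.5392 -0.113   0.0718]
side0 fixtop [0.6171 0.1566 0.0606]
side0 stone [0.6098 0.0556 0.0376]
side0 head [ 0.5435 -0.3597  0.0871]
side0 handle [ 0.4265 -0.3705  0.0502]
side0 hend [ 0.3835 -0.3856  0.0516]
side0 jar [ 0.7354 -0.3002  0.0845]
side0 tb [ 0.6108 -0.4976  0.136 ]
side0 brush [ 0.3704 -0.0458  0.0148]
scene0 pin [ 0.5751 -0.1077  0.0974]
scene0 fixtop [0.6372 0.1403 0.0724]
scene0 stone [0.613  0.0514 0.0341]
scene0 head [ 0.5508 -0.3334  0.092 ]
scene0 handle [ 0.4357 -0.3723  0.0574]
scene0 bench [ 0.7865 -0.4077 -0.0006]
side fixjaw 761 ((626.615234375, 135.43434143066406), (42.0040397644043, 119.99669647216797), 77.35499572753906) [0.626  0.1359 0.0707]
side slidejaw 460 ((571.9296875, -109.78436279296875), (48.35270309448242, 109.21231842041016), 77.19709777832031) [ 0.5719 -0.1086  0.0735]
side pinhead 56 ((571.62451171875, -110.37290954589844), (21.783061981201172, 28.00806999206543), 22.110149383544922) [ 0.5726 -0.1099  0.0965]
side stone 757 ((612.91845703125, 52.58702087402344), (65.34679412841797, 99.6747970
[... 495 characters left out ...]
 ((571.9957275390625, -112.33680725097656), (46.05483627319336, 110.3519287109375), 77.4604263305664) [ 0.5765 -0.1102  0.0744]
scene pinhead 75 ((572.2451171875, -112.077392578125), (23.91498565673828, 23.12523651123047), 33.885780334472656) [ 0.5726 -0.112   0.0975]
scene stone 1026 ((621.152587890625, 69.37603759765625), (101.28191375732422, 112.80842590332031), 83.2403793334961) [0.6161 0.053  0.0363]
scene mhead 356 ((541.4205322265625, -352.8719787597656), (60.634681701660156, 56.6160774230957), 13.610958099365234) [ 0.543  -0.3513  0.0891]
scene handle 214 ((448.9878234863281, -374.56427001953125), (148.13238525390625, 33.031410217285156), 21.917587280273438) [ 0.4326 -0.3804  0.058 ]
```

Call:
{"method": "send_rows", "body": {
  "deltas": [
    [[0.025, 0.025, 0], [0, 0, 0.07], 0],
    [[0.025, 0.025, 0], [0, 0, 0.07], 0],
    [[0.025, 0.025, 0], [0, 0, 0.07], 0],
    [[0.025, 0.025, 0], [0, 0, 0.07], 0],
    [[0.025, 0.025, 0], [0, 0, 0.07], 0],
    [[0.025, 0.025, 0], [0, 0, 0.07], 0],
    [[0.025, 0.025, 0], [0, 0, 0.07], 0],
    [[0.025, 0.025, 0], [0, 0, 0.07], 0]
  ]
}}

```text
clock: 0.77
tool_pos: [0.4021, -0.3102, 0.231]
tcp_rot: [[0.591, 0.806, -0.0], [0.806, -0.591, 0.0], [0.0, -0.001, -1.0]]
contact_force: [-0.2, 0.3, -0.3]
width: -0.001
finger_force: 0.0
```

Call:
{"method": "send_rows", "body": {
  "deltas": [
    [[0.025, 0.025, 0], [0, 0, 0.07], 0],
    [[0.025, 0.025, 0], [0, 0, 0.07], 0],
    [[0.025, 0.025, 0], [0, 0, 0.07], 0],
    [[0.025, 0.025, 0], [0, 0, 0.07], 0],
    [[0.03, 0.025, 0], [0, 0, 0.07], 0],
    [[0.029, 0.021, 0], [0, 0, 0.064], 0],
    [[0, 0, -0.01], [0, 0, 0], 0],
    [[0, 0, 0], [0, 0, 0], 0]
  ]
}}

```text
clock: 1.43
tool_pos: [0.5604, -0.164, 0.219]
tcp_rot: [[0.217, 0.976, -0.003], [0.976, -0.217, 0.001], [0.0, -0.003, -1.0]]
contact_force: [-1.2, -0.7, -0.1]
width: 0.001
finger_force: 0.0
```

```bash
python3 - <<'E'
from h import *
shot('wrist','w1'); o=get_obs(); print(o['clock'],o['tool_pos'],o['tcp_rot'],o['q'],o['contact_force'])
E
```

```text
1.4833 [ 0.55939641 -0.16495262  0.21963783] [[ 2.19269023e-01  9.75658391e-01 -3.43493226e-03]
 [ 9.75664415e-01 -2.19266891e-01  9.89976672e-04]
 [ 2.12712130e-04 -3.56841239e-03 -9.99993611e-01]] [-4.13037188e-01  3.97952203e-01 -1.17129531e-01  1.05925804e+00
 -4.72032106e-04  1.37882480e+00] [ 0.02555862 -0.15950298  0.74418198]
```

View pics/w1.png

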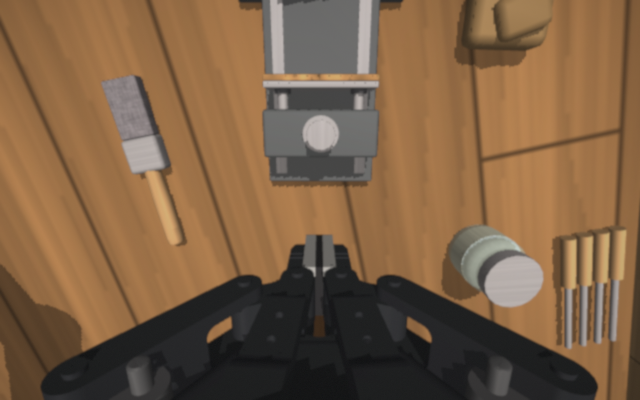

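The wrist view is aligned with the vise: jaw block at (264–378,110–156), pin at (321,134), pad at (321,80) and the shut fingertips at (319,245).

```bash
python3 - <<'E'
from h import *
np.set_printoptions(precision=4,suppress=True)
c=np.load('pics/w1.npz');o=get_obs();R=o['tcp_rot'];t=o['tool_pos']
print('cam in tool',R.T@(c['W'][:3,3]-t))
A=cloud('w1').reshape(-1,3);v=np.array([.2195,.9756]);u=np.array([.9756,-.2195])
J=np.array([.572,-.111]);S=np.c_[(A[:,:2]-J)@u,(A[:,:2]-J)@v,A[:,2]]
def st(n,lo,hi,y0,y1):
    m=(S[:,2]>lo)&(S[:,2]<hi)&(abs(S[:,0])<.07)&(S[:,1]>y0)&(S[:,1]<y1);B=S[m];print(n,m.sum(),np.percentile(B,2,0),np.percentile(B,98,0),B.mean(0))
st('jaw',.070,.08,-.05,.05);st('pin',.09,.105,-.05,.05);st('pad',.055,.068,.025,.08)
print((t[:2]-J)@u,(t[:2]-J)@v)
E
```

```text
cam in tool [ 0.0693  0.0002 -0.1419]
jaw 4808 [-0.0516 -0.0231  0.0722] [0.0533 0.0203 0.0764] [ 0.0008 -0.0007  0.0743]
pin 676 [-0.0105 -0.0131  0.0959] [0.0121 0.0099 0.0988] [ 0.0008 -0.0014  0.0973]
pad 1667 [-0.0517  0.0395  0.0557] [0.0534 0.0521 0.0637] [0.0011 0.0462 0.0617]
-0.00045346041250311265 -0.055402665778510655
```

Call:
{"method": "send_rows", "body": {
  "deltas": [
    [[0, 0, -0.03], [0, 0, 0], 0],
    [[0, 0, -0.03], [0, 0, 0], 0],
    [[0, 0, -0.03], [0, 0, 0], 0],
    [[0, 0, -0.03], [0, 0, 0], 0],
    [[0, 0, -0.03], [0, 0, 0], 0],
    [[0, 0, -0.024], [0, 0, 0], 0],
    [[0.0015, 0.007, 0], [0, 0, 0], 0],
    [[0.0015, 0.007, 0], [0, 0, 0], 0]
  ]
}}

```text
clock: 2.15
tool_pos: [0.5614, -0.1522, 0.0467]
tcp_rot: [[0.223, 0.975, -0.003], [0.975, -0.223, 0.001], [0.001, -0.003, -1.0]]
contact_force: [0.2, -0.4, -0.0]
width: 0.001
finger_force: 0.0
```

Call:
{"method": "send_rows", "body": {
  "deltas": [
    [[0.0007, 0.003, 0], [0, 0, 0], 0],
    [[0.0007, 0.003, 0], [0, 0, 0], 0],
    [[0.0007, 0.003, 0], [0, 0, 0], 0],
    [[0.0007, 0.003, 0], [0, 0, 0], 0],
    [[0.0007, 0.003, 0], [0, 0, 0], 0],
    [[0.0007, 0.003, 0], [0, 0, 0], 0],
    [[0.0007, 0.003, 0], [0, 0, 0], 0],
    [[0.0007, 0.003, 0], [0, 0, 0], 0]
  ]
}}

```text
clock: 2.82
tool_pos: [0.5695, -0.1308, 0.0495]
tcp_rot: [[0.222, 0.975, 0.001], [0.975, -0.222, -0.007], [-0.007, 0.003, -1.0]]
contact_force: [-3.3, -8.0, 2.2]
width: 0.003
finger_force: 4.3
```

Call:
{"method": "send_rows", "body": {
  "deltas": [
    [[0.0006, 0.003, 0], [0, 0, 0], 0],
    [[0.0006, 0.003, 0], [0, 0, 0], 0],
    [[0.0006, 0.003, 0], [0, 0, 0], 0],
    [[0.0006, 0.003, 0], [0, 0, 0], 0],
    [[0.0006, 0.003, 0], [0, 0, 0], 0],
    [[0.0006, 0.003, 0], [0, 0, 0], 0],
    [[0.0006, 0.003, 0], [0, 0, 0], 0],
    [[0.0006, 0.003, 0], [0, 0, 0], 0]
  ]
}}

```text
clock: 3.48
tool_pos: [0.5749, -0.1069, 0.0495]
tcp_rot: [[0.222, 0.975, 0.002], [0.975, -0.222, -0.007], [-0.007, 0.004, -1.0]]
contact_force: [-1.6, -7.9, 2.3]
width: -0.004
finger_force: 4.3
```

Call:
{"method": "send_rows", "body": {
  "deltas": [
    [[0.0006, 0.003, 0], [0, 0, 0], 0],
    [[0.0006, 0.003, 0], [0, 0, 0], 0],
    [[0.0006, 0.003, 0], [0, 0, 0], 0],
    [[0.0006, 0.003, 0], [0, 0, 0], 0],
    [[0.0006, 0.003, 0], [0, 0, 0], 0],
    [[0.0006, 0.003, 0], [0, 0, 0], 0],
    [[0.0006, 0.003, 0], [0, 0, 0], 0],
    [[0.0006, 0.003, 0], [0, 0, 0], 0]
  ]
}}

```text
clock: 4.15
tool_pos: [0.5802, -0.083, 0.0495]
tcp_rot: [[0.222, 0.975, 0.003], [0.975, -0.222, -0.007], [-0.006, 0.005, -1.0]]
contact_force: [-0.3, -8.4, 0.3]
width: -0.004
finger_force: 4.3
```

Call:
{"method": "send_rows", "body": {
  "deltas": [
    [[0.0006, 0.003, 0], [0, 0, 0], 0],
    [[0.0006, 0.003, 0], [0, 0, 0], 0],
    [[0.0006, 0.003, 0], [0, 0, 0], 0],
    [[0.0006, 0.003, 0], [0, 0, 0], 0],
    [[0.0006, 0.003, 0], [0, 0, 0], 0],
    [[0.0006, 0.003, 0], [0, 0, 0], 0],
    [[0.0006, 0.003, 0], [0, 0, 0], 0],
    [[0.0006, 0.003, 0], [0, 0, 0], 0]
  ]
}}

```text
clock: 4.82
tool_pos: [0.5855, -0.0594, 0.0495]
tcp_rot: [[0.222, 0.975, 0.004], [0.975, -0.222, -0.008], [-0.007, 0.006, -1.0]]
contact_force: [0.7, -10.7, -1.1]
width: 0.005
finger_force: 4.8
```

Call:
{"method": "send_rows", "body": {
  "deltas": [
    [[0.0006, 0.003, 0], [0, 0, 0], 0],
    [[0.0006, 0.003, 0], [0, 0, 0], 0],
    [[0.0006, 0.003, 0], [0, 0, 0], 0],
    [[0.0006, 0.003, 0], [0, 0, 0], 0],
    [[0.0006, 0.003, 0], [0, 0, 0], 0],
    [[0.0006, 0.003, 0], [0, 0, 0], 0],
    [[0.0006, 0.003, 0], [0, 0, 0], 0],
    [[0, 0, 0], [0, 0, 0], 0]
  ]
}}

```text
clock: 5.48
tool_pos: [0.5903, -0.0379, 0.0495]
tcp_rot: [[0.222, 0.975, 0.005], [0.975, -0.222, -0.007], [-0.006, 0.007, -1.0]]
contact_force: [3.2, -8.7, -1.7]
width: 0.003
finger_force: 4.0
```

```bash
cat > m.py <<'E'
from h import *
import sys
np.set_printoptions(precision=4,suppress=True)
n=sys.argv[1]
v=np.array([.2195,.9756]);u=np.array([.9756,-.2195]);J=np.array([.572,-.111])
for cam in ('scene','side'):
    shot(cam,cam+n);A=cloud(cam+n).reshape(-1,3)
    S=np.c_[(A[:,:2]-J)@u,(A[:,:2]-J)@v,A[:,2]]
    for nm,lo,hi,y0,y1,w in (('jaw',.071,.079,.02,.14,.05),('pad',.055,.066,.08,.20,.05),('stone',.031,.039,.12,.235,.04),('fix',.069,.075,.2,.3,.05)):
        m=(S[:,2]>lo)&(S[:,2]<hi)&(abs(S[:,0])<w)&(S[:,1]>y0)&(S[:,1]<y1);B=S[m]
        if m.sum()>10:print(cam,nm,m.sum(),np.percentile(B[:,1],[1,5,50,95,99]))
o=get_obs();print(o['clock'],o['tool_pos'],(o['tool_pos'][:2]-J)@v,o['contact_force'])
a=cv2.imread('pics/scene%s.png'%n)[150:290,220:400]
b=cv2.imread('pics/side%s.png'%n)[150:290,230:380]
cv2.imwrite('pics/c%s.png'%n,np.hstack([cv2.resize(a,(400,311),interpolation=2),cv2.resize(b,(333,311),interpolation=2)]))
E
python3 m.py 2
```

```text
scene jaw 633 [0.0836 0.0886 0.113  0.1303 0.1317]
scene pad 343 [0.102  0.1306 0.1536 0.1609 0.1617]
scene stone 788 [0.1307 0.1322 0.1881 0.2151 0.2175]
scene fix 746 [0.2317 0.2338 0.2515 0.269  0.2702]
side jaw 495 [0.0809 0.0899 0.1141 0.1315 0.1342]
side pad 367 [0.129  0.1302 0.153  0.1627 0.1639]
side stone 487 [0.1592 0.1606 0.1811 0.1995 0.2016]
side fix 571 [0.2327 0.2348 0.2533 0.2702 0.2724]
5.5833 [ 0.5903 -0.0379  0.0495] 0.07531700576027214 [ 1.6693 -8.8963 -1.2915]
```

View pics/c2.png

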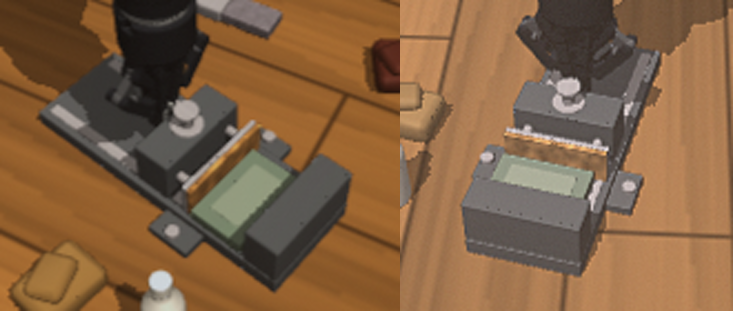

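Scene crop: jaw front edge near (205,165), pad at (222,165), slab at (235,200) a few mm short of the fixed jaw. There is about 5 mm to close, then the squeeze, so about 13–14 mm in all.

Call:
{"method": "send_rows", "body": {
  "deltas": [
    [[0.0003, 0.0015, 0], [0, 0, 0], 0],
    [[0.0003, 0.0015, 0], [0, 0, 0], 0],
    [[0.0003, 0.0015, 0], [0, 0, 0], 0],
    [[0.0003, 0.0015, 0], [0, 0, 0], 0],
    [[0.0003, 0.0015, 0], [0, 0, 0], 0],
    [[0.0003, 0.0015, 0], [0, 0, 0], 0],
    [[0, 0, 0], [0, 0, 0], 0]
  ]
}}

```text
clock: 6.17
tool_pos: [0.5921, -0.0295, 0.0496]
tcp_rot: [[0.222, 0.975, 0.005], [0.975, -0.222, -0.008], [-0.007, 0.007, -1.0]]
contact_force: [2.1, -10.0, -3.0]
width: -0.0
finger_force: 4.6
```

```bash
python3 m.py 3
```

```text
scene jaw 625 [0.0904 0.0968 0.1212 0.1381 0.1397]
scene pad 345 [0.0845 0.1393 0.1593 0.1668 0.1674]
scene stone 719 [0.1394 0.1412 0.1905 0.2153 0.2175]
scene fix 746 [0.2316 0.2338 0.2515 0.269  0.2703]
side jaw 469 [0.0907 0.0986 0.1213 0.1378 0.1392]
side pad 375 [0.1369 0.1385 0.1584 0.1684 0.1694]
side stone 435 [0.1644 0.1658 0.1826 0.2006 0.2028]
side fix 575 [0.2327 0.2347 0.2527 0.27   0.2722]
6.2667 [ 0.5921 -0.0295  0.0496] 0.083929499217884 [ 2.3256 -8.8397 -1.9471]
```

Call:
{"method": "send_rows", "body": {
  "deltas": [
    [[0.0003, 0.0015, 0], [0, 0, 0], 0],
    [[0.0003, 0.0015, 0], [0, 0, 0], 0],
    [[0.0003, 0.0012, 0], [0, 0, 0], 0],
    [[0.0002, 0.001, 0], [0, 0, 0], 0],
    [[0, 0, 0], [0, 0, 0], 0],
    [[0, 0, 0], [0, 0, 0], 0]
  ]
}}

```text
clock: 6.77
tool_pos: [0.5931, -0.025, 0.0496]
tcp_rot: [[0.223, 0.975, 0.005], [0.975, -0.223, -0.009], [-0.008, 0.007, -1.0]]
contact_force: [1.8, -12.1, -1.3]
width: 0.0
finger_force: 5.6
```

```bash
python3 m.py 4; python3 - <<'E'
from h import *
shot('wrist','w4')
E
```

```text
scene jaw 539 [0.0951 0.1013 0.1225 0.1381 0.1392]
scene pad 345 [0.0882 0.1436 0.1596 0.1668 0.1673]
scene stone 672 [0.1659 0.1679 0.1916 0.2159 0.2175]
scene fix 744 [0.2318 0.2336 0.2516 0.269  0.2703]
side jaw 422 [0.0947 0.103  0.1235 0.1383 0.1395]
side pad 386 [0.1415 0.1431 0.1586 0.1683 0.1695]
side stone 434 [0.1646 0.1659 0.1825 0.2002 0.2025]
side fix 560 [0.2327 0.2353 0.2533 0.2702 0.2722]
6.8667 [ 0.5932 -0.025   0.0496] 0.08853220281258772 [  1.8435 -11.8747  -2.0477]
```

View pics/w4.png

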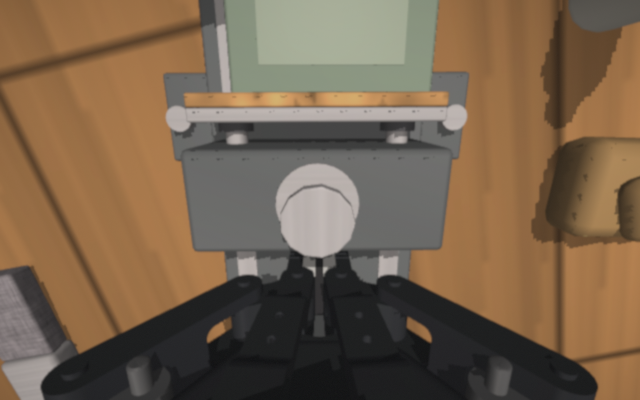

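Wrist view: pad metal back edge at row 122, jaw front top edge at row 150, slab touching the cork, pin head at (317,205). Measuring the gap now.

```bash
python3 - <<'E'
from h import *
np.set_printoptions(precision=4,suppress=True)
P=cloud('w4');v=np.array([.2195,.9756]);u=np.array([.9756,-.2195]);J=np.array([.572,-.111])
for c in (215,270,360,420):
    for r in range(88,160,3):
        if c==360: print(c,r,((P[r,c,:2]-J)@v).round(4),P[r,c,2].round(4))
# rays at known heights
d=np.load('pics/w4.npz');K=d['K'];W=d['W']
def at(c,r,z):
    q=W[:3,:3]@np.array([(c-K[0,2])/K[0,0],-(r-K[1,2])/K[1,1],-1]);s=(z-W[2,3])/q[2];p=W[:3,3]+s*q;return ((p[:2]-J)@v).round(4)
for c in (220,320,430): print([at(c,92.5,.0625),at(c,122,.0625),at(c,150,.075),at(c,248,.075)])
g=d['img'][80:160,300:340].mean((1,2));print(g.round(0))
E
```

```text
360 88 0.17 0.0352
360 91 0.1669 0.0608
360 94 0.1656 0.0621
360 97 0.1644 0.0626
360 100 0.1632 0.063
360 103 0.1621 0.0617
360 106 0.1609 0.0618
360 109 0.1597 0.0622
360 112 0.1585 0.0625
360 115 0.1573 0.0627
360 118 0.1561 0.0628
360 121 0.1538 0.0191
360 124 0.1522 0.0198
360 127 0.1506 0.0204
360 130 0.1489 0.0194
360 133 0.1473 0.0199
360 136 0.1455 0.0189
360 139 0.145 0.0337
360 142 0.145 0.0506
360 145 0.1449 0.0631
360 148 0.1447 0.0726
360 151 0.1436 0.0736
360 154 0.1425 0.0742
360 157 0.1414 0.0747
[np.float64(0.1663), np.float64(0.1546), np.float64(0.1444), np.float64(0.1027)]
[np.float64(0.1662), np.float64(0.1545), np.float64(0.1442), np.float64(0.1024)]
[np.float64(0.1661), np.float64(0.1544), np.float64(0.1441), np.float64(0.1021)]
[139. 139. 139. 139. 139. 139. 139. 139. 139. 139. 136. 127. 126. 133.
 137. 136. 136. 139. 141. 142. 143. 144. 144. 144. 139. 124. 112. 138.
 167. 180. 181. 180. 180. 180. 179. 178. 177. 177. 176. 169. 148. 113.
  81.  70.  69.  69.  69.  69.  69.  69.  69.  69.  69.  69.  69.  69.
  69.  67.  58.  46.  41.  45.  54.  60.  62.  62.  62.  63.  68.  77.
  88.  96. 101. 103. 105. 107. 108. 108. 107. 108.]
```

Gap about 10.3 mm, so the pad is about 9.7 mm in with the slab flush. Backing off and going above the mallet.

Call:
{"method": "send_rows", "body": {
  "deltas": [
    [[-0.002, -0.01, 0], [0, 0, 0], 0],
    [[-0.004, -0.018, 0], [0, 0, 0], 0],
    [[-0.004, -0.02, 0.01], [0, 0, 0], 0],
    [[0, -0.01, 0.035], [0, 0, 0], 0],
    [[0, 0, 0.04], [0, 0, 0], 0],
    [[0, 0, 0.04], [0, 0, 0], 0],
    [[0, 0, 0.03], [0, 0, 0], 1],
    [[-0.008, -0.025, 0], [0, 0, -0.08], 1]
  ]
}}

```text
clock: 7.58
tool_pos: [0.5774, -0.1019, 0.2111]
tcp_rot: [[0.294, 0.956, 0.014], [0.956, -0.294, -0.001], [0.003, 0.014, -1.0]]
contact_force: [0.7, -0.3, 0.3]
width: 0.276
finger_force: 0.0
```

Call:
{"method": "send_rows", "body": {
  "deltas": [
    [[-0.008, -0.025, 0], [0, 0, -0.1], 1],
    [[-0.008, -0.025, 0], [0, 0, -0.1], 1],
    [[-0.008, -0.025, 0], [0, 0, -0.1], 1],
    [[-0.008, -0.025, 0], [0, 0, -0.1], 1],
    [[-0.008, -0.025, 0], [0, 0, -0.1], 1],
    [[-0.008, -0.025, 0], [0, 0, -0.1], 1],
    [[-0.008, -0.025, 0], [0, 0, -0.1], 1],
    [[-0.008, -0.025, 0], [0, 0, -0.1], 1]
  ]
}}

```text
clock: 8.25
tool_pos: [0.5082, -0.3047, 0.2037]
tcp_rot: [[0.894, 0.448, 0.002], [0.448, -0.894, -0.001], [0.001, 0.001, -1.0]]
contact_force: [0.3, 0.3, -1.3]
width: 0.998
finger_force: 0.0
```

Call:
{"method": "send_rows", "body": {
  "deltas": [
    [[-0.011, -0.026, 0], [0, 0, -0.1], 1],
    [[-0.013, -0.028, 0], [0, 0, -0.1], 1],
    [[0, 0, 0], [0, 0, -0.03], 1],
    [[0, 0, 0], [0, 0, 0], 1]
  ]
}}

```text
clock: 8.58
tool_pos: [0.4839, -0.3591, 0.2034]
tcp_rot: [[0.972, 0.234, 0.002], [0.234, -0.972, -0.001], [0.001, 0.001, -1.0]]
contact_force: [0.2, -0.4, 0.4]
width: 0.999
finger_force: 0.0
```

```bash
python3 - <<'E'
from h import *
shot('wrist','w5'); o=get_obs(); print(o['clock'],o['tool_pos'],o['tcp_rot'].round(3),o['q'].round(2))
A=cloud('w5').reshape(-1,3)
for n,lo,hi in(('head',.086,.096),('handle',.052,.063)):
    m=(A[:,2]>lo)&(A[:,2]<hi)&(A[:,0]>.34)&(A[:,0]<(.6 if n=='head' else .505))&(A[:,1]<-.3)&(A[:,1]>-.45)
    print(n,m.sum(),cv2.minAreaRect((A[m,:2]*1000).astype(np.float32)),np.median(A[m],0))
E
python3 m.py 5
```

```text
8.6333 [ 0.48426154 -0.3580549   0.20326249] [[ 0.972  0.236  0.001]
 [ 0.236 -0.972 -0.   ]
 [ 0.001  0.    -1.   ]] [-0.76  0.44 -0.09  1.04  0.    2.14]
head 4556 ((541.571533203125, -354.0787658691406), (59.8034782409668, 54.88007354736328), 15.085758209228516) [ 0.54306284 -0.35369823  0.08972919]
handle 2683 ((442.11834716796875, -380.98980712890625), (136.02188110351562, 24.01883888244629), 15.136282920837402) [ 0.44641283 -0.37978507  0.05830943]
scene jaw 522 [0.1009 0.1032 0.1238 0.1383 0.1397]
scene pad 338 [0.1434 0.1438 0.1596 0.1669 0.1676]
scene stone 685 [0.1659 0.1678 0.192  0.2157 0.2176]
scene fix 754 [0.2314 0.2338 0.2516 0.269  0.2703]
side jaw 417 [0.1019 0.1042 0.1245 0.1387 0.1398]
side pad 377 [0.1425 0.1433 0.1594 0.1685 0.1695]
side stone 427 [0.1649 0.1662 0.1838 0.1994 0.2027]
side fix 571 [0.2324 0.2349 0.254  0.2705 0.272 ]
8.7333 [ 0.4848 -0.357   0.203 ] -0.2591570743521319 [-0.4809  0.2158  0.2182]
```

View pics/w5.png

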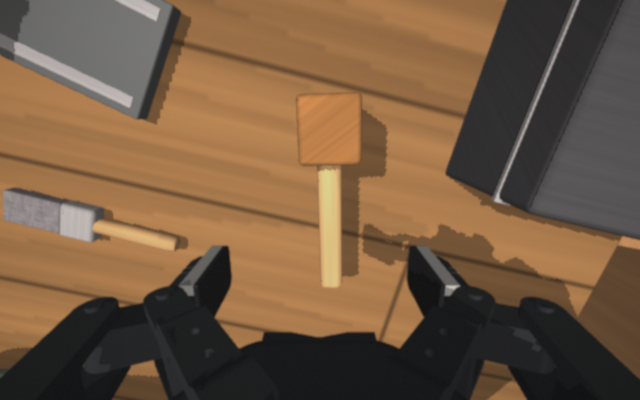

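Mallet in view: head at (329,129), handle straight down the column to (331,285), between the fingers. Yaw is 15.1° and the sizes match (60×55 mm head, 24 mm handle).

Call:
{"method": "send_rows", "body": {
  "deltas": [
    [[-0.001, -0.012, -0.01], [0, 0, 0.026], 1],
    [[0, 0, -0.035], [0, 0, 0], 1],
    [[0, 0, -0.035], [0, 0, 0], 1],
    [[0, 0, -0.035], [0, 0, 0], 1],
    [[0, 0, -0.03], [0, 0, 0], 1],
    [[0, 0, -0.02], [0, 0, 0], 1],
    [[0, 0, -0.011], [0, 0, 0], 1],
    [[0, 0, 0], [0, 0, 0], 1]
  ]
}}

```text
clock: 9.4
tool_pos: [0.4825, -0.3674, 0.024]
tcp_rot: [[0.965, 0.264, -0.003], [0.264, -0.965, 0.003], [-0.002, -0.004, -1.0]]
contact_force: [-0.5, 0.5, 0.4]
width: 1.002
finger_force: 0.0
```

Call:
{"method": "send_rows", "body": {
  "deltas": [
    [[0, 0, 0], [0, 0, 0], 0],
    [[0, 0, 0], [0, 0, 0], 0],
    [[0, 0, 0], [0, 0, 0], 0],
    [[0, 0, 0], [0, 0, 0], 0],
    [[0, 0, 0], [0, 0, 0], 0],
    [[0, 0, 0], [0, 0, 0], 0],
    [[0, 0, 0], [0, 0, 0], 0],
    [[0, 0, 0], [0, 0, 0], 0]
  ],
  "squeeze": 100
}}

```text
clock: 10.07
tool_pos: [0.484, -0.3702, 0.0277]
tcp_rot: [[0.965, 0.262, 0.001], [0.262, -0.965, -0.001], [0.001, 0.002, -1.0]]
contact_force: [-1.3, 0.4, 5.4]
width: 0.264
finger_force: 97.6
```

Call:
{"method": "send_rows", "body": {
  "deltas": [
    [[0, 0, 0.01], [0, 0, 0], 0],
    [[0, 0, 0.025], [0, 0, 0], 0],
    [[0, 0, 0.035], [0, 0, 0], 0],
    [[0, 0, 0.035], [0, 0, 0], 0],
    [[0, 0, 0.03], [0, 0, 0], 0],
    [[0, 0, 0.02], [0, 0, 0], 0],
    [[0, 0, 0.005], [0, 0, 0], 0],
    [[0, 0, 0], [0, 0, 0], 0]
  ]
}}

```text
clock: 10.73
tool_pos: [0.484, -0.3703, 0.1881]
tcp_rot: [[0.965, 0.262, 0.002], [0.262, -0.965, -0.002], [0.001, 0.003, -1.0]]
contact_force: [-0.1, -0.8, -3.3]
width: 0.265
finger_force: 98.6
```

```bash
python3 - <<'E'
from h import *
np.set_printoptions(precision=4,suppress=True)
o=get_obs();print(o['tool_pos'],o['contact_force'],o['moment'],o['q'])
for cam in('scene','side'):
    shot(cam,cam+'6');A=cloud(cam+'6').reshape(-1,3)
    m=(A[:,2]>.094)&(A[:,2]<.102)&(np.hypot(A[:,0]-.5996,A[:,1]-.008)<.03);print(cam,m.sum(),A[m].mean(0),cv2.minAreaRect((A[m,:2]*1000).astype(np.float32)))
    m=(A[:,2]>.15)&(A[:,2]<.3)&(A[:,0]>.5)&(np.hypot(A[:,0]-.5416,A[:,1]+.354)<.04);B=A[m];t=B[B[:,2]>np.percentile(B[:,2],60)]
    print('headtop',m.sum(),np.percentile(B[:,2],[50,90,99]))
    # plane fit of top
    for k in range(4):
        X=np.c_[t[:,:2],np.ones(len(t))];p=np.linalg.lstsq(X,t[:,2],rcond=None)[0];r=abs(X@p-t[:,2]);t=t[r<max(.003,np.median(r)*2)]
    print('slopes',p[:2],len(t),t.mean(0))
E
```

```text
[ 0.484  -0.3703  0.1881] [-0.1029 -0.8079 -3.2702] [ 0.025   0.1443 -0.0231] [-0.774   0.4629 -0.099   1.0058 -0.0002  2.1028]
scene 92 [0.5992 0.0086 0.0973] ((599.194580078125, 8.783761024475098), (24.461711883544922, 24.78465461730957), 6.002295017242432)
headtop 1444 [0.222  0.2497 0.2512]
slopes [-0.0332 -0.0346] 366 [ 0.5428 -0.3523  0.2491]
side 67 [0.5985 0.0097 0.0965] ((599.2757568359375, 10.542176246643066), (22.981340408325195, 25.33986473083496), 30.04092025756836)
headtop 992 [0.2165 0.2469 0.2487]
slopes [-0.0049 -0.0821] 225 [ 0.5396 -0.3487  0.246 ]
```

Call:
{"method": "send_rows", "body": {
  "deltas": [
    [[0.002, 0.01, 0], [0, 0, 0], 0],
    [[0.003, 0.02, 0], [0, 0, 0], 0],
    [[0.005, 0.03, 0], [0, 0, 0], 0],
    [[0.005, 0.032, 0], [0, 0, 0], 0],
    [[0.005, 0.032, 0], [0, 0, 0], 0],
    [[0.005, 0.032, 0], [0, 0, 0], 0],
    [[0.005, 0.032, 0], [0, 0, 0], 0],
    [[0.005, 0.032, 0], [0, 0, 0], 0]
  ]
}}

```text
clock: 11.5
tool_pos: [0.5171, -0.1468, 0.1844]
tcp_rot: [[0.965, 0.262, -0.003], [0.262, -0.965, 0.002], [-0.003, -0.003, -1.0]]
contact_force: [-0.2, 0.3, -3.5]
width: 0.268
finger_force: 98.4
```

Call:
{"method": "send_rows", "body": {
  "deltas": [
    [[0.005, 0.032, 0], [0, 0, 0], 0],
    [[0.005, 0.032, 0], [0, 0, 0], 0],
    [[0.005, 0.032, 0], [0, 0, 0], 0],
    [[0.004, 0.025, 0], [0, 0, 0], 0],
    [[0.003, 0.015, -0.01], [0, 0, 0], 0],
    [[0.001, 0.005, -0.015], [0, 0, 0], 0],
    [[0, 0, -0.008], [0, 0, 0], 0],
    [[0, 0, 0], [0, 0, 0], 0]
  ]
}}

```text
clock: 12.17
tool_pos: [0.5385, -0.0076, 0.1499]
tcp_rot: [[0.965, 0.263, -0.007], [0.263, -0.965, 0.001], [-0.006, -0.003, -1.0]]
contact_force: [-0.8, -0.7, -4.0]
width: 0.265
finger_force: 98.4
```

```bash
python3 - <<'E'
from h import *
np.set_printoptions(precision=4,suppress=True)
o=get_obs();print(o['clock'],o['tool_pos'],o['contact_force'],o['q'])
for cam in('scene','side'):
    shot(cam,cam+'7');A=cloud(cam+'7').reshape(-1,3)
    m=(A[:,2]>.2)&(A[:,2]<.225)&(np.hypot(A[:,0]-.5992,A[:,1]-.009)<.05);print(cam,m.sum(),A[m].mean(0),cv2.minAreaRect((A[m,:2]*1000).astype(np.float32)))
a=cv2.imread('pics/scene7.png')[110:290,200:400]
b=cv2.imread('pics/side7.png')[110:290,220:380]
cv2.imwrite('pics/c7.png',np.hstack([cv2.resize(a,(400,360),interpolation=2),cv2.resize(b,(320,360),interpolation=2)]))
E
```

```text
12.1667 [ 0.5385 -0.0076  0.1499] [-0.7875 -0.6526 -3.9911] [-0.1511  0.3792 -0.337   0.8615 -0.0001  2.7246]
scene 734 [0.5983 0.0107 0.2107] ((589.1629028320312, 6.882053375244141), (75.66387176513672, 54.987239837646484), 15.426190376281738)
side 573 [0.5949 0.0146 0.2103] ((589.1790161132812, 8.628429412841797), (75.21861267089844, 57.83423614501953), 13.418554306030273)
```

View pics/c7.png

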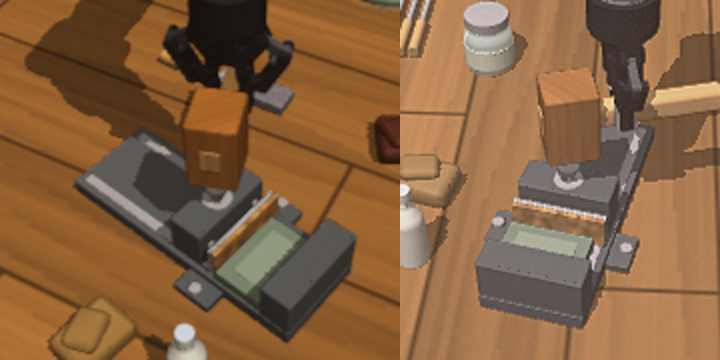

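Mallet head sits squarely above the pin (scene crop head at (217,140), pin at (217,195)); slab and pad look unchanged. Pressing down.

Call:
{"method": "send_rows", "body": {
  "deltas": [
    [[0.003, 0, -0.008], [0, 0, 0], 0],
    [[0, 0, -0.008], [0, 0, 0], 0],
    [[0, 0, -0.004], [0, 0, 0], 0],
    [[0, 0, -0.004], [0, 0, 0], 0],
    [[0, 0, -0.003], [0, 0, 0], 0],
    [[0, 0, -0.003], [0, 0, 0], 0],
    [[0, 0, -0.003], [0, 0, 0], 0],
    [[0, 0, 0], [0, 0, 0], 0]
  ],
  "squeeze": 120
}}

```text
clock: 12.93
tool_pos: [0.5443, -0.0088, 0.1201]
tcp_rot: [[0.965, 0.262, -0.0], [0.262, -0.965, -0.0], [-0.0, 0.0, -1.0]]
contact_force: [-0.2, 0.6, -3.9]
width: 0.259
finger_force: 119.3
```

Call:
{"method": "send_rows", "body": {
  "deltas": [
    [[0, 0, -0.002], [0, 0, 0], 0],
    [[0, 0, -0.002], [0, 0, 0], 0],
    [[0, 0, -0.002], [0, 0, 0], 0],
    [[0, 0, 0], [0, 0, 0], 0]
  ]
}}

```text
clock: 13.27
tool_pos: [0.5447, -0.0087, 0.1142]
tcp_rot: [[0.965, 0.262, 0.001], [0.262, -0.965, -0.0], [0.0, 0.0, -1.0]]
contact_force: [-1.5, -0.4, -0.1]
width: 0.262
finger_force: 119.5
```

Call:
{"method": "send_rows", "body": {
  "deltas": [
    [[0, 0, -0.002], [0, 0, 0], 0],
    [[0, 0, -0.002], [0, 0, 0], 0],
    [[0, 0, -0.001], [0, 0, 0], 0],
    [[0, 0, 0], [0, 0, 0], 0]
  ]
}}

```text
clock: 13.6
tool_pos: [0.5447, -0.0087, 0.1091]
tcp_rot: [[0.965, 0.262, 0.0], [0.262, -0.965, -0.0], [0.0, 0.0, -1.0]]
contact_force: [-0.9, -2.1, -1.0]
width: 0.263
finger_force: 119.5
```

```bash
cat > p.py <<'E'
from h import *
import sys
np.set_printoptions(precision=4,suppress=True);n=sys.argv[1]
o=get_obs();print(o['clock'],o['tool_pos'],o['contact_force'],o['moment'])
for cam in('scene','side'):
    shot(cam,cam+n);A=cloud(cam+n).reshape(-1,3);h=o['tool_pos'][2]+.0623
    m=(A[:,2]>h-.02)&(A[:,2]<h+.012)&(np.hypot(A[:,0]-.5992,A[:,1]-.009)<.035);t=A[m]
    for k in range(6):
        X=np.c_[t[:,:2],np.ones(len(t))];p=np.linalg.lstsq(X,t[:,2],rcond=None)[0];r=abs(X@p-t[:,2]);t=t[r<max(.0025,np.median(r)*2)]
    print(cam,'slopes',p[:2],len(t),t.mean(0))
a=cv2.imread('pics/scene%s.png'%n)[130:230,240:360]
b=cv2.imread('pics/side%s.png'%n)[120:220,250:370]
cv2.imwrite('pics/c%s.png'%n,np.hstack([cv2.resize(a,(400,333),interpolation=2),cv2.resize(b,(400,333),interpolation=2)]))
E
python3 p.py 8
```

```text
13.6 [ 0.5447 -0.0087  0.1091] [-0.9458 -2.07   -1.0161] [-0.1723  0.132  -0.0438]
scene slopes [-0.0194 -0.0154] 485 [0.6007 0.0072 0.1709]
side slopes [ 0.0072 -0.0224] 367 [0.6013 0.0095 0.1696]
```

View pics/c8.png

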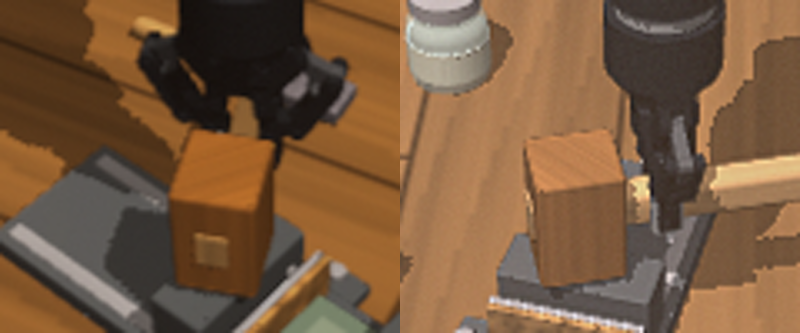

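The head sits nearly on the jaw (face near z = 0.081), so the pin is about 17 mm down. A little further for certainty.

Call:
{"method": "send_rows", "body": {
  "deltas": [
    [[0, 0, -0.001], [0, 0, 0], 0],
    [[0, 0, -0.001], [0, 0, 0], 0],
    [[0, 0, 0], [0, 0, 0], 0]
  ]
}}

```text
clock: 13.95
tool_pos: [0.5447, -0.0087, 0.1073]
tcp_rot: [[0.965, 0.262, 0.001], [0.262, -0.965, -0.0], [0.0, 0.0, -1.0]]
contact_force: [-1.1, -0.9, 0.6]
width: 0.26
finger_force: 119.6
```

Call:
{"method": "send_rows", "body": {
  "deltas": [
    [[0, 0, -0.001], [0, 0, 0], 0],
    [[0, 0, 0], [0, 0, 0], 0]
  ]
}}

```text
clock: 14.12
tool_pos: [0.5447, -0.0087, 0.107]
tcp_rot: [[0.965, 0.262, 0.001], [0.262, -0.965, -0.0], [0.001, 0.0, -1.0]]
contact_force: [-3.4, -0.9, 7.4]
width: 0.261
finger_force: 120.9
```

Hit the end stop (force jumped to about 11 N). Lifting and going back.

Call:
{"method": "send_rows", "body": {
  "deltas": [
    [[0, 0, 0.01], [0, 0, 0], 0],
    [[0, 0, 0.02], [0, 0, 0], 0],
    [[0, 0, 0.03], [0, 0, 0], 0],
    [[-0.001, -0.005, 0.021], [0, 0, 0], 0],
    [[-0.003, -0.015, 0], [0, 0, 0], 0],
    [[-0.005, -0.03, 0], [0, 0, 0], 0],
    [[-0.005, -0.032, 0], [0, 0, 0], 0],
    [[-0.005, -0.032, 0], [0, 0, 0], 0]
  ]
}}

```text
clock: 14.78
tool_pos: [0.5249, -0.123, 0.1873]
tcp_rot: [[0.965, 0.263, -0.0], [0.263, -0.965, 0.001], [-0.0, -0.001, -1.0]]
contact_force: [-0.4, -0.6, -3.7]
width: 0.261
finger_force: 119.0
```

Call:
{"method": "send_rows", "body": {
  "deltas": [
    [[-0.006, -0.032, 0], [0, 0, 0], 0],
    [[-0.006, -0.032, 0], [0, 0, 0], 0],
    [[-0.006, -0.032, 0], [0, 0, 0], 0],
    [[-0.006, -0.032, 0], [0, 0, 0], 0],
    [[-0.006, -0.032, 0], [0, 0, 0], 0],
    [[-0.006, -0.032, 0], [0, 0, 0], 0],
    [[-0.004, -0.03, 0], [0, 0, 0], 0],
    [[-0.002, -0.016, 0], [0, 0, 0], 0]
  ]
}}

```text
clock: 15.45
tool_pos: [0.4826, -0.3638, 0.1869]
tcp_rot: [[0.966, 0.259, -0.0], [0.259, -0.966, -0.001], [-0.001, 0.001, -1.0]]
contact_force: [0.3, 0.1, -4.4]
width: 0.261
finger_force: 119.0
```

Call:
{"method": "send_rows", "body": {
  "deltas": [
    [[0, -0.009, -0.01], [0, 0, 0], 0],
    [[0, 0, -0.025], [0, 0, 0], 0],
    [[0, 0, -0.035], [0, 0, 0], 0],
    [[0, 0, -0.035], [0, 0, 0], 0],
    [[0, 0, -0.025], [0, 0, 0], 0],
    [[0, 0, -0.01], [0, 0, 0], 0],
    [[0, 0, -0.005], [0, 0, 0], 0],
    [[0, 0, 0], [0, 0, 0], 0]
  ]
}}

```text
clock: 16.12
tool_pos: [0.4834, -0.3685, 0.0415]
tcp_rot: [[0.965, 0.263, -0.001], [0.263, -0.965, 0.002], [-0.001, -0.002, -1.0]]
contact_force: [0.2, 0.1, -4.1]
width: 0.262
finger_force: 118.9
```

```bash
python3 m.py 9; python3 - <<'E'
from h import *
np.set_printoptions(precision=4,suppress=True)
for cam in('scene','side'):
    A=cloud(cam+'9').reshape(-1,3)
    m=(A[:,2]>.072)&(A[:,2]<.11)&(np.hypot(A[:,0]-.5992,A[:,1]-.009)<.012);print('pin',m.sum(),np.median(A[m],0))
    m=(A[:,2]>.08)&(A[:,2]<.13)&(np.hypot(A[:,0]-.5416,A[:,1]+.354)<.04);print('head',m.sum(),np.percentile(A[m,2],[50,90]))
E
```

```text
scene jaw 564 [0.1005 0.1025 0.1212 0.1384 0.1396]
scene pad 340 [0.1434 0.144  0.1592 0.1667 0.1672]
scene stone 688 [0.1658 0.1678 0.192  0.2154 0.2175]
scene fix 747 [0.2315 0.2336 0.2516 0.2691 0.2706]
side jaw 443 [0.1014 0.1042 0.1223 0.138  0.1393]
side pad 382 [0.1422 0.1432 0.159  0.1682 0.1693]
side stone 437 [0.1646 0.166  0.1828 0.2004 0.2026]
side fix 549 [0.2327 0.2348 0.2528 0.2703 0.2717]
16.2167 [ 0.4847 -0.3701  0.0438] -0.27198348287126217 [ 0.2698  0.4409 -3.3754]
pin 81 [0.6007 0.0096 0.0794]
head 532 [0.1017 0.1042]
pin 63 [0.5994 0.0096 0.0782]
head 387 [0.1014 0.1049]
```

Pin down (top at about 0.079), clamp unchanged, mallet face about 14 mm above the bench.

Call:
{"method": "send_rows", "body": {
  "deltas": [
    [[0, 0, -0.005], [0, 0, 0], 0],
    [[0, 0, -0.005], [0, 0, 0], 0],
    [[0, 0, -0.003], [0, 0, 0], 0],
    [[0, 0, -0.001], [0, 0, 0], 0],
    [[0, 0, 0], [0, 0, 0], 0],
    [[0, 0, 0], [0, 0, 0], 0]
  ]
}}

```text
clock: 16.72
tool_pos: [0.4834, -0.3697, 0.0283]
tcp_rot: [[0.965, 0.262, -0.0], [0.262, -0.965, 0.0], [-0.0, -0.0, -1.0]]
contact_force: [-0.2, -0.0, -3.9]
width: 0.267
finger_force: 119.2
```

Call:
{"method": "send_rows", "body": {
  "deltas": [
    [[0, 0, -0.001], [0, 0, 0], 0],
    [[0, 0, -0.001], [0, 0, 0], 0],
    [[0, 0, 0], [0, 0, 0], 0],
    [[0, 0, 0], [0, 0, 0], 0]
  ],
  "squeeze": 40
}}

```text
clock: 17.05
tool_pos: [0.4836, -0.3699, 0.0278]
tcp_rot: [[0.965, 0.262, 0.001], [0.262, -0.965, -0.001], [0.0, 0.001, -1.0]]
contact_force: [-4.1, 2.5, 6.6]
width: 0.264
finger_force: 120.8
```

Call:
{"method": "send_rows", "body": {
  "deltas": [
    [[0, 0, 0], [0, 0, 0], 0.4],
    [[0, 0, 0], [0, 0, 0], 0.6],
    [[0, 0, 0], [0, 0, 0], 1],
    [[0, 0, 0], [0, 0, 0], 1],
    [[0, 0, 0], [0, 0, 0], 1],
    [[0, 0, 0.02], [0, 0, 0], 1],
    [[0, 0, 0.035], [0, 0, 0], 1],
    [[0, 0, 0.035], [0, 0, 0], 1]
  ]
}}

```text
clock: 17.72
tool_pos: [0.4824, -0.3686, 0.1158]
tcp_rot: [[0.965, 0.262, -0.003], [0.262, -0.965, 0.003], [-0.002, -0.003, -1.0]]
contact_force: [-0.1, -0.4, 0.8]
width: 1.001
finger_force: 0.0
```

Call:
{"method": "send_rows", "body": {
  "deltas": [
    [[0, 0, 0.035], [0, 0, 0], 1],
    [[0, 0, 0.035], [0, 0, 0], 1],
    [[0, 0, 0.02], [0, 0, 0], 1],
    [[0, 0, 0], [0, 0, 0], 1],
    [[0, 0, 0], [0, 0, 0], 1],
    [[0, 0, 0], [0, 0, 0], 1]
  ]
}}

```text
clock: 18.22
tool_pos: [0.483, -0.3692, 0.2053]
tcp_rot: [[0.965, 0.262, -0.001], [0.262, -0.965, 0.001], [-0.001, -0.001, -1.0]]
contact_force: [-1.1, -0.2, 0.1]
width: 0.998
finger_force: 0.0
```

```bash
python3 m.py 10; python3 - <<'E'
from h import *
shot('wrist','w10')
A=cloud('w10').reshape(-1,3)
for n,lo,hi in(('head',.086,.096),('handle',.052,.063)):
    m=(A[:,2]>lo)&(A[:,2]<hi)&(A[:,0]>.34)&(A[:,0]<(.6 if n=='head' else .505))&(A[:,1]<-.3)&(A[:,1]>-.45)
    print(n,m.sum(),cv2.minAreaRect((A[m,:2]*1000).astype(np.float32)),np.median(A[m],0))
E
```

```text
scene jaw 561 [0.1008 0.1025 0.121  0.1383 0.1396]
scene pad 339 [0.1434 0.144  0.1595 0.1668 0.1675]
scene stone 680 [0.166  0.1676 0.1921 0.2157 0.2174]
scene fix 757 [0.2317 0.2337 0.2519 0.2694 0.2706]
side jaw 437 [0.1015 0.1039 0.1222 0.138  0.1397]
side pad 375 [0.1417 0.1432 0.1582 0.168  0.1695]
side stone 424 [0.1644 0.166  0.1832 0.1998 0.2029]
side fix 562 [0.2328 0.2348 0.2532 0.2703 0.2721]
18.3167 [ 0.4827 -0.3688  0.2044] -0.2711434024005059 [ 0.3104 -0.4518 -0.2546]
head 4566 ((540.9052734375, -353.9362487792969), (58.768089294433594, 54.857383728027344), 15.159329414367676) [ 0.54234839 -0.35366594  0.08967774]
handle 2687 ((442.0608825683594, -380.73870849609375), (135.35397338867188, 23.936279296875), 15.150663375854492) [ 0.44690649 -0.37947146  0.05825444]
```

View pics/side10.png

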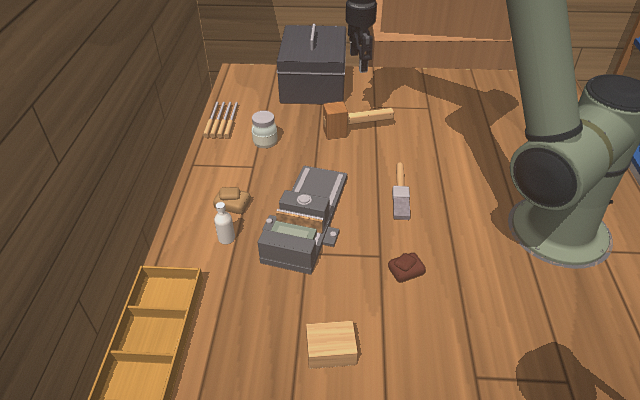

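The mallet stands at (336,120), pin down at (304,200), slab clamped at (293,230), bystanders unmoved and gripper clear.

```bash
python3 -c "
from plant import finish_job
print(finish_job())"
```

```text
the job is handed in; nothing more can be done
None
```

The job is handed in, with no verdict returned: the slab is flush with the pad about 9.7 mm in, the pin is fully down, the mallet stands on its striking face on the bench, and the other items look unmoved.

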